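# Fetch the pressure module from the back of the gear tray

### The job

The pressure module lies at the back of the steel gear tray, behind the dial gauge, the valve and the filter: move those three out of its way to stand upright on the rubber mat, then lay the module lengthwise and flat in the aluminium cradle. Only after that put the gauge, the valve and the filter back on the tray, each upright on the very spot where it stood at the start. Do not tip any of the three over, and leave the calibrator, the hand pump and the wrench where they are.

Things in the scene. Friction and masses are not known exactly. Their poses are not given: they have to be found in the camera images.
- gauge: Dial gauge, upright, 0.42 kg. Steel foot block 44 (x) x 50 (y) x 22 mm high, thin brass neck, steel drum with axis along own x: diameter 64 mm, 30 mm thick (x -15 to +15), centre 72 mm above the origin; overall height 104 mm. White dial looks along -x. Origin: centre of underside, z up. Pinch the drum's two flat faces (closing along own x, 30 mm) about 80 mm above the origin.
- valve: Needle valve, upright, 0.5 kg. Square steel block 52 x 52 x 50 mm high, a brass port (diameter 20 mm) sticking out 8 mm on its +y and -y faces, brass stem, and on top a round black knob of diameter 42 mm, 76 to 100 mm above the origin, rigid with the block. Origin: centre of underside, z up. Pinch the knob (42 mm) at any yaw about 87 mm above the origin.
- filter: Filter, upright, 0.35 kg: round aluminium foot of diameter 50 mm, 12 mm high, clear bowl of diameter 38 mm, aluminium cap of diameter 44 mm from 70 to 104 mm above the origin, brass nipple of diameter 14 mm up to 115 mm. Origin: centre of underside, z up. Pinch the cap (44 mm) at any yaw about 86 mm above the origin.
- module: Pressure module lying flat, dumbbell shaped, 0.38 kg, 148 mm long along own y with its end fittings. Two grey end blocks 48 (x) x 40 (y) x 42 mm high centred at y = -42 and +42, joined by a black waist 34 mm wide (x), 46 mm long, 4 to 40 mm above the origin. Origin: centre of underside, below the waist's middle, z up. Pinch the waist (closing along own x, 34 mm) about 28 mm above the origin.
- tray: Fixed steel tray 180 (x) x 250 (y) mm, floor 4 mm thick, rim 12 mm high. Origin: centre of underside, on the bench. At the start gauge, valve and filter stand in any order on three grey squares about x = -38, y = -78, 0, 78 mm in its frame, with the module behind at about x = 25, y = 0, only 6 to 20 mm away from them. Things on it have their origin 4 mm above its origin.
- mat: Fixed black rubber mat 260 (x) x 150 (y) x 4 mm, the side area, left or right of the tray. Origin: centre of underside; its top, 4 mm higher, carries the things' origins. Room for the three things in a row along its x, 78 mm apart.
- cradle: Fixed open aluminium cradle 178 (x) x 80 (y) mm on the side of the tray opposite to the mat; floor 4 mm thick, inside 168 x 70 mm, rim 16 mm above the bench with a 74 mm gap in the middle of each long side for fingers. Origin: centre of underside, on the bench. The module lies in it with own y along the cradle's x, either way round.
- calibrator: Bystander, leave alone: red hand-held calibrator lying flat, 95 (x) x 190 (y) x 42 mm, 0.9 kg. Origin: centre of the underside.
- handpump: Bystander, leave alone: hand pump lying along its y, 50 x 215 mm, 64 mm high at the steel cross handle of its black body, 0.9 kg. Origin: centre of the underside.
- wrench: Bystander, leave alone: steel open-ended wrench 160 mm long, lying crosswise in front of the robot. Origin: on the underside, about its middle.

How it is judged:
On the way, in this order (a step that is already met when the one before it is completed fails the run):
1. the gauge, the valve and the filter all stand upright on the mat, released and at rest (x of gauge in the frame of mat between -0.13 and 0.13 m and y of gauge in the frame of mat between -0.075 and 0.075 m and z of each of gauge, valve, filter in the frame of mat below 0.009 m and angle between each of gauge, valve, filter's own z axis and vertical below 0.12 rad and linear speed of each of gauge, valve, filter below 0.02 m/s and contact force between the fingers and gauge below 0.5 N and x of valve in the frame of mat between -0.13 and 0.13 m and y of valve in the frame of mat between -0.075 and 0.075 m and contact force between the fingers and valve below 0.5 N and x of filter in the frame of mat between -0.13 and 0.13 m and y of filter in the frame of mat between -0.075 and 0.075 m and contact force between the fingers and filter below 0.5 N), for 0.2 s.
2. the module lies flat in the cradle, released, while the three others still stand on the mat (all of step 1 and horizontal distance between module and cradle below 0.016 m and z of module in the frame of cradle below 0.008 m and angle between module's own z axis and vertical below 0.08 rad and angle between the y axis of module and the x axis of cradle, either way round below 0.3 rad and linear speed of module below 0.02 m/s and contact force between the fingers and module below 0.5 N), for 0.2 s.
At the end, for the whole second after the job is handed in: Module flat in the cradle: centre within 16 mm of its centre, seated on the floor (4 mm), long axes within 0.3 rad, tilt under 0.08 rad. Gauge, valve, filter upright (0.1 rad) within 15 mm of where each stood at the start. All released and at rest (horizontal distance between module and cradle below 0.016 m and z of module in the frame of cradle below 0.008 m and angle between module's own z axis and vertical below 0.08 rad and angle between the y axis of module and the x axis of cradle, either way round below 0.3 rad and linear speed of each of module, gauge, valve, filter below 0.02 m/s and distance of each of gauge, valve, filter from where it was at the start of the episode below 0.015 m and angle between each of gauge, valve, filter's own z axis and vertical below 0.1 rad); the robot touches nothing.
It fails at once if the gauge, the valve or the filter is tipped over (more than 0.7 rad) (angle between any of gauge, valve, filter's own z axis and vertical above 0.7 rad).
It fails at once if a bystander (calibrator, hand pump, wrench) is shifted by more than 30 mm (distance of any of calibrator, handpump, wrench from where it was at the start of the episode above 0.03 m).
It also fails if it takes over 147 s, if anything falls off the work surface, if the arm or the gripper's body presses on something with over 40 N, if the wrist force passes 120 N, or if a joint passes its speed limit or range.

### The arm

A 7-joint arm with a two-finger parallel gripper is mounted at the origin on the work surface. World frame = base frame: x ahead of the robot, y to its left, z up, the work surface at z = 0. Lengths are in m, angles in rad, forces in N, time in s.
With the tool pointing down it reaches from about 0.4 to 0.9 m from the base axis. Payload 5.5 kg.
Tool frame: the origin (TCP) lies at the centre of the arm's flange, where the gripper is bolted on; the fingertips stand 173 mm ahead of it and the grasp point (between the pads) lies 155 mm ahead of it; z points along the fingers, y is the direction in which the jaws open and shut (so a half turn about z gives the same grasp; the last joint's range is limited). The gripper opens to 85 mm and grips with 20 to 120 N. Pads are 22 mm wide; open, the fingers measure 114 mm over their backs; the gripper's body (76 mm by 85 mm) begins 54 mm behind the grasp point. The pads swing forward as they close: fully open they stand 13 mm farther back than shut.
Start: joints at [-1.024, 0.501, -0.427, 1.55, 0.221, 1.138, -0.21], TCP at [0.182, 0.624, 0.405] pointing down, gripper open.
Joint ranges: [-2.88, 2.88], [-0.31, 2.03], [-1.54, 1.56], [0.2, 2.42], [-1.41, 4.55], [0.19, 2.02], [-2.57, 2.57]. Speed limits (rad/s): [2.57, 2.57, 3.14, 3.14, 3.14, 3.14, 3.14].

### API

Orientations are given as [roll, pitch, yaw] about the fixed x, y, z axes, in that order (R = Rz(yaw) Ry(pitch) Rx(roll)).
In Python, from cell import sensors, optics, workorder gives the robot as it stands.
- The arm moves only by the shell command python3 -m handwheel 'ROWS'. ROWS is a JSON object of lists of equal length, an entry for each row: "claw": the opening, from -1 (shut) to 1 (fully open); "offset": the shift along the tool's x, y, z in mm, a list of three; "roll": the turn about the tool's z in degrees. A call has 1 to 12 rows; each row shifts and turns the commanded pose from where the row before left it, along the tool's axes as they then stand; what a row does not reach is not made up. A row lasts 1/8 s, in which the tool goes at most 62.5 mm and 10.7 degrees, less where a joint would pass 70% of its speed; a pose out of reach is approached as far as the arm can. A call with a gripper value outside its range is refused whole. The fingers move at their own pace and stop on an object; the grip force is fixed at half the most. Time passes only in rows, so rows that do not move let the fingers close. It gives the time, the measured TCP pose, the force and the opening at its end, in the units of the state.
- sensors.read_state(): the state, without advancing time (a new reading comes with each control period).
- optics.get_image(name): name is "side" or "top" or "wrist"; returns a dict with "img" (420x560x3 uint8, red, green, blue), "z_map" (420x560 float32, m along the optical axis (not along the pixel's ray), 0 where there is no reading), "fovy" (degrees; the focal length in pixels is half the picture's height over the tangent of half this angle, whatever the lens; pixels are square), "cx", "cy" (the principal point, pixels), "k1" (the pictures are not rectified: a ray, as slopes to the right and down, at radius r is drawn at 1 + k1 r^2 times it, then the intrinsics apply), "R" (3x3) and "t" (3): a world point X has camera coordinates R X + t. Camera axes: x right, y down, z forward; pixel columns grow to the right and rows downward; lengths in m; the calibration is good to about 2 mm. A picture is of the moment at which its call begins.
- workorder.job_done(): hands the job in, once; it reports no verdict.
The state is a dict: "time": time; "joints": joint angles; "joint_velocities": joint speeds; "effort": joint torques, N m; "tool_pos": TCP position; "orientation": TCP orientation; "contact_force": force on the tool from outside, world axes, zero at the start; "ft_torque": the same for the moment, N m; "gripper_width": opening from 0.0 (shut) to 1.0 (fully open).
Only numpy, scipy, OpenCV 4.12 (cv2) and the standard library are available. Lean on these libraries where they do the work, as an engineer would, in place of code of your own. Each camera call takes 0.05 s, during which the arm holds its last target. There are 200 camera calls.

## Working session

There is one attempt and no reset: what is moved stays moved. The work goes in short steps, Python scripts to look and compute and a shell command to move; the robot and the scene stay as the last step left them, time stands still between calls to the robot, and variables do not carry over. Pictures are saved under pics/ and viewed, about 12 in all and at most 16, crops included, and the job is handed in when it is done.

```bash
ls; mkdir -p pics; cat > h.py <<'E'
import numpy as np,cv2
from cell import sensors,optics
from scipy.spatial.transform import Rotation as Ro
def get(n):
    d=optics.get_image(n);h,w=d['img'].shape[:2]
    f=h/2/np.tan(np.radians(d['fovy'])/2)
    d['K']=np.array([[f,0,d['cx']],[0,f,d['cy']],[0,0,1]]);d['D']=np.array([d['k1'],0,0,0.])
    return d
def rays(d,uv):
    p=cv2.undistortPoints(np.float64(uv).reshape(-1,1,2),d['K'],d['D']).reshape(-1,2)
    r=np.c_[p,np.ones(len(p))]@d['R']; return -d['R'].T@d['t'],r   # unit depth
def plane(d,uv,z):
    c,r=rays(d,uv); return c+r*((z-c[2])/r[:,2])[:,None]
def cloud(d):
    h,w=d['z_map'].shape;v,u=np.mgrid[:h,:w]
    c,r=rays(d,np.stack([u,v],-1)); P=c+r*d['z_map'].reshape(-1,1); P[d['z_map'].ravel()==0]=np.nan
    return P.reshape(h,w,3)
def proj(d,X):
    return cv2.projectPoints(np.float64(X).reshape(-1,1,3),cv2.Rodrigues(d['R'])[0],np.float64(d['t']),d['K'],d['D'])[0].reshape(-1,2)
def save(n,d): cv2.imwrite('pics/'+n,d['img'][...,::-1])
E
python3 - <<'E'
from h import *
for n in ('top','side'):
    d=get(n);save(n+'0.png',d);print(n,d['fovy'],d['k1'],-d['R'].T@d['t'],np.round(d['R'],3).tolist(),(d['z_map']>0).mean())
print(sensors.read_state())
E
```

```text
pics
top 45.44602688121708 -0.13509032946741936 [ 4.28941320e-01 -4.73332955e-04  1.26027481e+00] [[0.016, -1.0, 0.015], [-0.991, -0.018, -0.13], [0.131, -0.013, -0.991]] 0.9960544217687075
side 50.63605286511194 -0.07951055475280848 [-0.01224868 -0.65123666  0.69017249] [[0.747, -0.664, 0.013], [-0.388, -0.452, -0.803], [0.539, 0.595, -0.596]] 0.996016156462585
{'time': 0.1, 'joints': array([-1.0237738 ,  0.50179979, -0.42680156,  1.55135085,  0.22080371,
        1.13825623, -0.21029443]), 'joint_velocities': array([-7.01160254e-05, -2.18001597e-03, -1.18344685e-03, -3.12864472e-03,
        8.87301247e-04, -7.93969095e-04,  1.85078866e-04]), 'effort': array([-1.17239260e-02, -5.70807552e+01, -5.83828792e+00, -2.81747389e+01,
        1.06340315e-02,  5.54172628e-03, -1.38998428e-05]), 'tool_pos': array([0.18198038, 0.6236803 , 0.40373134]), 'orientation': array([-3.13983321e+00, -7.55393199e-05,  2.85782138e+00]), 'contact_force': array([ 0.51892412,  0.52397815, -0.33314668]), 'ft_torque': array([-0.05158265,  0.01829112,  0.02100584]), 'gripper_width': 0.9995630215395623}
```

View pics/top0.png

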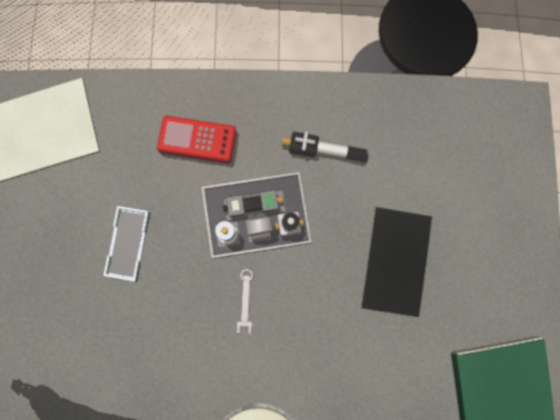

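View pics/side0.png

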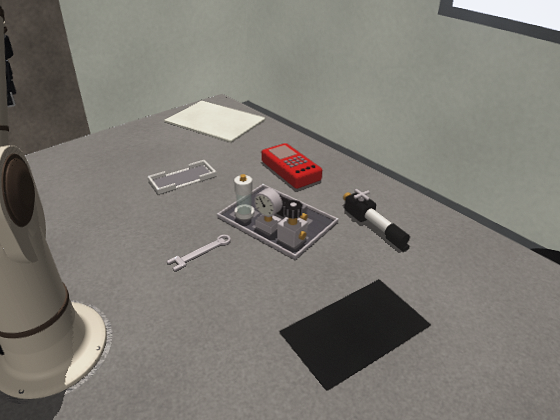

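The top view shows the filter at (226,232), gauge at (260,228) and valve at (290,222), with the module behind them at (253,204). The cradle is at (126,244) and the mat at (397,261). The side view agrees with this order.

```bash
python3 - <<'E'
from h import *
d=get('top');P=cloud(d);im=d['img'].astype(int);Z=P[...,2]
g=im.sum(2)
def rect(mask,z,name):
    m=cv2.morphologyEx(mask.astype(np.uint8),cv2.MORPH_CLOSE,np.ones((5,5)))
    c=max(cv2.findContours(m,cv2.RETR_EXTERNAL,cv2.CHAIN_APPROX_NONE)[0],key=cv2.contourArea).reshape(-1,2)
    W=plane(d,c,z)[:,:2].astype(np.float32)
    r=cv2.minAreaRect(W*1000);print(name,np.round(r[0],1),np.round(r[1],1),round(r[2],2), 'meanz',np.round(np.median(Z[mask]),4))
def win(u0,u1,v0,v1):
    w=np.zeros(g.shape,bool);w[v0:v1,u0:u1]=1;return w
rect((g<90)&win(350,450,190,330),.004,'mat')
print(g[250,100:150],g[215,195:230])
rect((g>380)&win(95,160,195,290),.016,'cradle')
rect((g>330)&win(190,320,160,265),.012,'tray')
w=win(190,320,160,265)
for lo,hi,n in ((.112,.13,'nipple'),(.098,.112,'tops'),(.036,.056,'mod')):
    m=(w&(Z>lo)&(Z<hi)).astype(np.uint8)
    k,l,s,c=cv2.connectedComponentsWithStats(m)
    for i in range(1,k):
        if s[i,4]>12:
            q=P[l==i]; print(n,s[i,4],c[i].round(1),q.mean(0).round(4),cv2.minAreaRect((q[:,:2]*1000).astype(np.float32)))
x=cv2.resize(d['img'][160:270,185:325],None,fx=5,fy=5,interpolation=cv2.INTER_CUBIC)
cv2.imwrite('pics/crop1.png',x[...,::-1])
# surface check
print('bench z',np.nanmedian(Z[win(180,230,280,330)]))
E
```

```text
Traceback (most recent call last):
ValueError: max() iterable argument is empty
```

```bash
cat > m.py <<'E'
from h import *
d=get('top');P=cloud(d);im=d['img'].astype(int);Z=P[...,2]
g=im.sum(2)
print(g[260,360:440:4],g[250,100:150:2],g[215,195:230:2])
def rect(mask,z,name):
    m=cv2.morphologyEx(mask.astype(np.uint8),cv2.MORPH_CLOSE,np.ones((5,5)))
    c=max(cv2.findContours(m,cv2.RETR_EXTERNAL,cv2.CHAIN_APPROX_NONE)[0],key=cv2.contourArea).reshape(-1,2)
    W=plane(d,c,z)[:,:2].astype(np.float32)
    r=cv2.minAreaRect(W*1000);print(name,np.round(r[0],1),np.round(r[1],1),round(r[2],2), 'meanz',np.round(np.median(Z[mask]),4))
def win(u0,u1,v0,v1):
    w=np.zeros(g.shape,bool);w[v0:v1,u0:u1]=1;return w
rect((g<140)&win(350,450,190,330),.004,'mat')
rect((g>380)&win(95,160,195,290),.016,'cradle')
rect((g>330)&win(190,320,160,265),.012,'tray')
w=win(190,320,160,265)
for lo,hi,n in ((.112,.13,'nipple'),(.098,.112,'tops'),(.036,.056,'mod')):
    m=(w&(Z>lo)&(Z<hi)).astype(np.uint8)
    k,l,s,c=cv2.connectedComponentsWithStats(m)
    for i in range(1,k):
        if s[i,4]>12:
            q=P[l==i]; print(n,s[i,4],c[i].round(1),q.mean(0).round(4),cv2.minAreaRect((q[:,:2]*1000).astype(np.float32)))
x=cv2.resize(d['img'][160:270,185:325],None,fx=5,fy=5,interpolation=cv2.INTER_CUBIC)
cv2.imwrite('pics/crop1.png',x[...,::-1])
print('bench z',np.nanmedian(Z[win(180,230,280,330)]))
E
python3 m.py
```

```text
[389 388 243 141 136 137 133 131 130 131 137 134 131 124 129 131 136 376
 388 378] [402 404 401 400 429 643 623 445 436 432 430 439 433 436 440 436 438 443
 441 572 673 446 403 402 402] [397 403 408 406 406 506 495 313 310 313 319 320 314 317 319 326 397 355]
mat [ 470.1 -346.5] [139.7 248.8] 81.74 meanz nan
cradle [508.8 335.7] [239.  165.3] 2.38 meanz nan
tray [590.7  16.3] [264.4 329.3] 1.18 meanz nan
nipple 36 [223.8 229.5] [0.534  0.0844 0.1181] ((534.8351440429688, 83.44519805908203), (14.428184509277344, 14.966659545898438), 79.54493713378906)
tops 262 [290.  220.7] [ 0.5585 -0.0676  0.1045] ((557.9640502929688, -67.66777038574219), (42.134552001953125, 40.60933303833008), 8.677801132202148)
tops 264 [258.4 225.6] [0.5458 0.0056 0.1049] ((546.317138671875, 5.9004364013671875), (30.670881271362305, 50.4048957824707), 10.591391563415527)
tops 242 [224.1 230.3] [0.5332 0.0844 0.1078] ((533.8807983398438, 84.79945373535156), (42.05451583862305, 42.04607009887695), 1.7013978958129883)
mod 883 [251.7 202.8] [0.6076 0.0233 0.0453] ((608.30859375, 23.274394989013672), (48.589271545410156, 125.07633209228516), 9.908267974853516)
mod 180 [286.2 226.5] [ 0.5503 -0.0616  0.0496] ((551.0950927734375, -66.12796020507812), (65.55400848388672, 49.73512649536133), 76.46002197265625)
bench z 0.00030164870492899176
```

View pics/crop1.png

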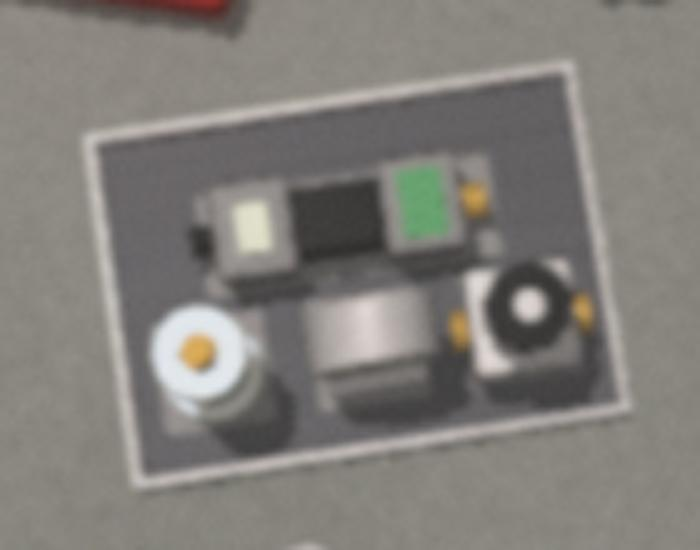

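```bash
sed -i 's/(g>380)/(g>520)/;s/(g>330)/(g>440)\&(np.nan_to_num(Z)<.03)/;s/(g<140)/(g<220)/' m.py; python3 m.py | sed -n '/mat/,/tray/p'; python3 -m handwheel '{"claw":[1,1,1,1,1,1,1],"offset":[[0,0,0],[0,0,0],[0,0,0],[0,0,0],[0,0,0],[0,0,0],[0,0,0]],"roll":[9,9,9,9,9,9,10]}'
python3 -c "
from cell import sensors;s=sensors.read_state();print(s['joints'].round(3),s['orientation'])"
```

```text
mat [ 471.  -345.9] [147.2 257. ] 81.49 meanz nan
cradle [504.7 336.9] [ 84.8 179.8] 81.48 meanz nan
tray [585.3  13.8] [184.2 256.2] 9.8 meanz nan
time: 1.12
tool_pos: [0.1819, 0.6239, 0.4045]
orientation: [-3.141, 0.0, 1.735]
contact_force: [-0.5, -0.4, -0.4]
gripper_width: 0.998
[-1.186  0.474 -0.197  1.557  0.099  1.12  -1.241] [-3.14134993e+00  2.78369400e-04  1.73527420e+00]
```

```bash
cat > go.py <<'E'
import sys
from h import *
# usage: go.py x y tcpz -> offset in tool axes (mm)
s=sensors.read_state();R=Ro.from_euler('xyz',s['orientation']).as_matrix()
p=np.array([float(a) for a in sys.argv[1:4]])
print('off',((p-s['tool_pos'])@R*1000).round(1),'yaw',np.degrees(s['orientation'][2]).round(2),'pos',s['tool_pos'].round(4),'j',s['joints'].round(2),'F',s['contact_force'].round(1),'g',round(s['gripper_width'],3),'t',s['time'])
E
python3 go.py .558 -.0677 .35
```

```text
off [-743.9  257.8   54.7] yaw 99.42 pos [0.1819 0.6239 0.4045] j [-1.19  0.47 -0.2   1.56  0.1   1.12 -1.24] F [-0.5 -0.4 -0.4] g 0.998 t 1.125
```

```bash
python3 -m handwheel '{"claw":[1,1,1,1,1,1,1,1,1,1,1,1],"offset":[[-45,15,0],[-45,15,0],[-45,15,0],[-45,15,0],[-45,15,0],[-45,15,0],[-45,15,0],[-45,15,0],[-45,15,0],[-45,15,0],[-45,15,0],[-45,15,0]],"roll":[0,0,0,0,0,0,0,0,0,0,0,0]}'; python3 go.py .558 -.0677 .35
```

```text
time: 2.62
tool_pos: [0.4512, 0.1209, 0.4049]
orientation: [3.141, -0.0, 1.741]
contact_force: [0.4, 0.8, 0.3]
gripper_width: 1.001
off [-204.    73.2   54.9] yaw 99.76 pos [0.4512 0.1209 0.4049] j [-0.43  0.14  0.12  2.01 -0.02  0.99 -0.13] F [0.4 0.8 0.3] g 1.001 t 2.625
```

```bash
python3 -m handwheel '{"claw":[1,1,1,1,1,1],"offset":[[-51,18,0],[-51,18,0],[-51,18,15],[-51,19,40],[0,0,0],[0,0,0]],"roll":[0,0,0,0,0,0]}'; python3 go.py .558 -.0677 .246
python3 - <<'E'
from h import *
d=get('wrist');save('w1.png',d)
P=cloud(d);m=((P[...,2]>.097)&(P[...,2]<.108)).astype(np.uint8)
k,l,s,c=cv2.connectedComponentsWithStats(m)
for i in range(1,k):
    if s[i,4]>150:
        q=P[l==i];print(s[i,4],c[i],q.mean(0).round(4),cv2.minAreaRect((q[:,:2]*1000).astype(np.float32)))
E
```

```text
time: 3.38
tool_pos: [0.5551, -0.0626, 0.3523]
orientation: [-3.141, -0.001, 1.741]
contact_force: [-0.8, 0.5, 0.0]
gripper_width: 1.004
off [ -5.6   2.1 106.3] yaw 99.73 pos [ 0.5551 -0.0626  0.3523] j [-0.14  0.37  0.25  1.85 -0.11  0.93  0.33] F [-0.8  0.5  0. ] g 1.004 t 3.375
4127 [283.95032711 100.18560698] [0.5453 0.0066 0.1039] ((544.890869140625, 6.348443984985352), (31.527360916137695, 47.41950988769531), 11.163041114807129)
3501 [283.44558698 222.85147101] [ 0.5577 -0.0659  0.1031] ((557.997802734375, -67.27071380615234), (42.58381652832031, 44.82658386230469), 27.12428855895996)
```

View pics/w1.png

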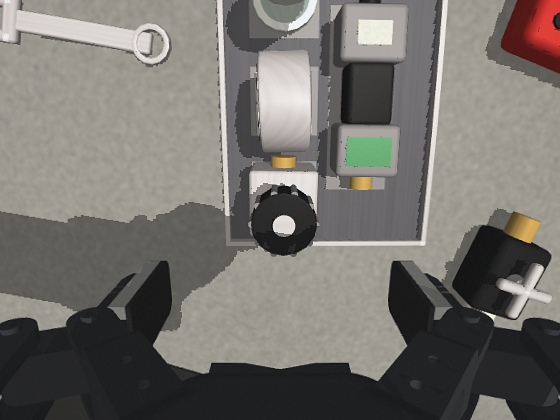

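Wrist view: the valve knob is at (284,225), with the gauge above it at (284,100) and the module at (366,90). Both cameras give the knob position to within about 1 mm, so I'll grasp the valve.

```bash
python3 -m handwheel '{"claw":[1,1,1,1,1,-1,-1,-1,-1,-1],"offset":[[-5,2,30],[0,0,35],[0,0,30],[0,0,12],[0,0,0],[0,0,0],[0,0,0],[0,0,0],[0,0,0],[0,0,0]],"roll":[0,0,0,0,0,0,0,0,0,0]}'; python3 go.py .558 -.0677 .246; python3 -m handwheel '{"claw":[-1,-1,-1,-1,-1,-1],"offset":[[0,0,0],[0,0,0],[0,0,-15],[0,0,-35],[0,0,-35],[0,0,-10]],"roll":[0,0,0,0,0,0]}'; python3 - <<'E'
c,s=__import__('math').cos(-.148),__import__('math').sin(-.148)
for m in (-95,0,95): print(m,.471+c*m/1e3,-.346+s*m/1e3)
E
python3 go.py .565 -.360 .345
```

```text
time: 4.68
tool_pos: [0.5584, -0.0676, 0.247]
orientation: [3.14, 0.0, 1.741]
contact_force: [-1.8, 0.4, 5.9]
gripper_width: 0.481
off [-0.  -0.4  1. ] yaw 99.74 pos [ 0.5584 -0.0676  0.247 ] j [-0.1   0.53  0.22  1.91 -0.17  0.72  0.39] F [-1.8  0.4  5.9] g 0.481 t 4.675
time: 5.42
tool_pos: [0.5587, -0.0678, 0.3433]
orientation: [3.137, 0.001, 1.741]
contact_force: [0.5, -0.3, -3.8]
gripper_width: 0.471
-95 0.377038542236277 -0.3319912721878073
0 0.471 -0.346
95 0.564961457763723 -0.3600087278121927
off [-289.1  -43.1   -1.6] yaw 99.73 pos [ 0.5587 -0.0678  0.3433] j [-0.13  0.39  0.26  1.85 -0.12  0.91  0.35] F [ 0.5 -0.3 -3.8] g 0.471 t 5.425
```

```bash
python3 -m handwheel '{"claw":[-1,-1,-1,-1,-1,-1,-1,-1,-1,-1,-1,-1],"offset":[[-15,-2,0],[-30,-4,0],[-40,-6,0],[-40,-6,0],[-40,-6,0],[-40,-6,0],[-40,-6,0],[-30,-5,0],[-14,-2,0],[0,0,0],[0,0,0],[0,0,0]],"roll":[0,0,0,0,0,0,0,0,0,0,0,0]}'; python3 go.py .565 -.360 .248
```

```text
time: 6.92
tool_pos: [0.5652, -0.3578, 0.3405]
orientation: [3.141, -0.001, 1.743]
contact_force: [-0.0, 0.2, -3.9]
gripper_width: 0.474
off [-2.3 -0.6 92.5] yaw 99.89 pos [ 0.5652 -0.3578  0.3405] j [ 0.31  0.58  0.31  1.58 -0.2   1.02  0.85] F [-0.   0.2 -3.9] g 0.474 t 6.925
```

```bash
python3 -m handwheel '{"claw":[-1,-1,-1,-1,-1,-1],"offset":[[0,0,30],[0,0,35],[0,0,20],[0,0,6],[0,0,2],[0,0,0]],"roll":[0,0,0,0,0,0]}';python3 -m handwheel '{"claw":[1,1,1,1,1,1,1,1],"offset":[[0,0,0],[0,0,0],[0,0,0],[0,0,-10],[0,0,-35],[0,0,-45],[0,0,-10],[0,0,0]],"roll":[0,0,0,0,0,0,0,0]}'; python3 go.py .546 .006 .35
python3 - <<'E'
from h import *
d=get('top');save('t2.png',d)
P=cloud(d);m=((P[...,2]>.097)&(P[...,2]<.108)).astype(np.uint8)
k,l,s,c=cv2.connectedComponentsWithStats(m)
for i in range(1,k):
    if s[i,4]>50:
        q=P[l==i];print(s[i,4],c[i],q.mean(0).round(4),cv2.minAreaRect((q[:,:2]*1000).astype(np.float32)))
E
```

```text
time: 7.68
tool_pos: [0.565, -0.36, 0.2489]
orientation: [3.14, 0.001, 1.741]
contact_force: [0.2, 0.6, -4.1]
gripper_width: 0.472
time: 8.68
tool_pos: [0.5647, -0.3598, 0.349]
orientation: [3.14, 0.001, 1.741]
contact_force: [-0.1, -0.8, 0.6]
gripper_width: 0.998
off [363.7  43.5  -1.4] yaw 99.74 pos [ 0.5647 -0.3598  0.349 ] j [ 0.31  0.57  0.31  1.57 -0.19  1.03  0.84] F [-0.1 -0.8  0.6] g 0.998 t 8.675
233 [413.56223176 220.0944206 ] [ 0.5651 -0.3597  0.1041] ((565.7924194335938, -359.914306640625), (41.04997634887695, 41.321922302246094), 77.13508605957031)
216 [258.75       225.65277778] [0.5458 0.0047 0.1035] ((546.0621948242188, 5.685300827026367), (30.765668869018555, 52.04106521606445), 12.31376838684082)
70 [222.01428571 228.54285714] [0.5373 0.0895 0.1061] ((536.4063110351562, 88.93207550048828), (33.04983139038086, 39.74264144897461), 37.68105697631836)
```

```bash
python3 -m handwheel '{"claw":[1,1,1,1,1,1,1,1,1,1],"offset":[[30,3,0],[50,6,0],[55,7,0],[55,7,0],[55,7,0],[55,7,0],[40,5,0],[24,1.5,0],[0,0,0],[0,0,0]],"roll":[0,0,0,0,0,0,0,0,-1,0]}'; python3 go.py .546 .006 .239
```

```text
time: 9.98
tool_pos: [0.5455, 0.0054, 0.3468]
orientation: [-3.14, 0.001, 1.758]
contact_force: [-0.1, -1.1, -0.4]
gripper_width: 1.004
off [  0.6   0.8 107.8] yaw 100.7 pos [0.5455 0.0054 0.3468] j [-0.25  0.36  0.23  1.89 -0.1   0.91  0.22] F [-0.1 -1.1 -0.4] g 1.004 t 9.975
```

```bash
python3 -m handwheel '{"claw":[1,1,1,1,1,-1,-1,-1,-1,-1,-1],"offset":[[0,0,30],[0,0,35],[0,0,30],[0,0,13],[0,0,0],[0,0,0],[0,0,0],[0,0,0],[0,0,0],[0,0,0],[0,0,0]],"roll":[0,0,0,0,0,0,0,0,0,0,0]}'; python3 go.py .546 .006 .239; python3 -m handwheel '{"claw":[-1,-1,-1,-1,-1,-1],"offset":[[0,0,0],[0,0,-10],[0,0,-30],[0,0,-35],[0,0,-20],[0,0,0]],"roll":[0,0,0,0,0,0]}';python3 go.py .471 -.346 .335
```

```text
time: 11.35
tool_pos: [0.5461, 0.0065, 0.2406]
orientation: [3.14, -0.0, 1.758]
contact_force: [-1.8, -0.4, 6.0]
gripper_width: 0.344
off [-0.5 -0.2  1.6] yaw 100.75 pos [0.5461 0.0065 0.2406] j [-0.22  0.51  0.2   1.95 -0.15  0.69  0.26] F [-1.8 -0.4  6. ] g 0.344 t 11.35
time: 12.1
tool_pos: [0.5463, 0.0065, 0.3363]
orientation: [3.138, 0.0, 1.758]
contact_force: [0.6, -0.2, -3.1]
gripper_width: 0.346
off [-332.3 -139.7    0.9] yaw 100.75 pos [0.5463 0.0065 0.3363] j [-0.25  0.37  0.23  1.9  -0.11  0.88  0.22] F [ 0.6 -0.2 -3.1] g 0.346 t 12.1
```

```bash
python3 -m handwheel '{"claw":[-1,-1,-1,-1,-1,-1,-1,-1,-1,-1,-1,-1],"offset":[[-15,-6,0],[-30,-13,0],[-38,-16,0],[-40,-17,0],[-40,-17,0],[-40,-17,0],[-40,-17,0],[-40,-17,0],[-30,-13,0],[-19,-7,0],[0,0,0],[0,0,0]],"roll":[0,0,0,0,0,0,0,0,0,0,0,0]}'; python3 go.py .471 -.346 .241
```

```text
time: 13.6
tool_pos: [0.4705, -0.3443, 0.334]
orientation: [-3.141, -0.002, 1.76]
contact_force: [0.5, 0.9, -3.1]
gripper_width: 0.346
off [-1.9  0.2 93. ] yaw 100.83 pos [ 0.4705 -0.3443  0.334 ] j [ 0.32  0.44  0.34  1.81 -0.18  0.92  0.93] F [ 0.5  0.9 -3.1] g 0.346 t 13.6
```

```bash
python3 -m handwheel '{"claw":[-1,-1,-1,-1,-1,-1],"offset":[[0,0,30],[0,0,35],[0,0,20],[0,0,7],[0,0,1],[0,0,0]],"roll":[0,0,0,0,0,0]}'; python3 go.py .471 -.346 .2405
```

```text
time: 14.35
tool_pos: [0.4706, -0.3462, 0.2427]
orientation: [3.14, 0.001, 1.758]
contact_force: [0.6, -0.0, -2.7]
gripper_width: 0.341
off [0.1 0.4 2.2] yaw 100.75 pos [ 0.4706 -0.3462  0.2427] j [ 0.35  0.57  0.31  1.86 -0.24  0.75  0.98] F [ 0.6 -0.  -2.7] g 0.341 t 14.35
```

```bash
python3 -m handwheel '{"claw":[-1,-1,1,1,1,1,1,1,1,1],"offset":[[0,0,2],[0,0,0],[0,0,0],[0,0,0],[0,0,0],[0,0,-10],[0,0,-35],[0,0,-45],[0,0,-10],[0,0,0]],"roll":[0,0,0,0,0,0,0,0,0,0]}'; python3 go.py .534 .0844 .345
```

```text
time: 15.6
tool_pos: [0.4703, -0.3459, 0.3407]
orientation: [3.14, 0.001, 1.758]
contact_force: [0.1, 0.2, -0.2]
gripper_width: 0.997
off [410.8 142.9  -4.5] yaw 100.75 pos [ 0.4703 -0.3459  0.3407] j [ 0.31  0.44  0.35  1.8  -0.18  0.93  0.93] F [ 0.1  0.2 -0.2] g 0.997 t 15.6
```

```bash
python3 -m handwheel '{"claw":[1,1,1,1,1,1,1,1,1,1,1,1],"offset":[[20,7,-5],[40,14,0],[50,18,0],[50,18,0],[50,18,0],[50,17,0],[50,17,0],[45,16,0],[35,12,0],[21,6,0],[0,0,0],[0,0,0]],"roll":[0,0,0,0,0,0,0,0,0,0,0,0]}'; python3 - <<'E'
from h import *
for n in ('top','wrist'):
  d=get(n);save('t3'+n+'.png',d)
  P=cloud(d)
  for lo,hi in ((.097,.113),(.114,.125)):
   m=((P[...,2]>lo)&(P[...,2]<hi)&(abs(P[...,0]-.5)<.15)).astype(np.uint8)
   k,l,s,c=cv2.connectedComponentsWithStats(m)
   for i in range(1,k):
    if s[i,4]>30:
        q=P[l==i];print(n,s[i,4],c[i],q.mean(0).round(4),cv2.minAreaRect((q[:,:2]*1000).astype(np.float32)))
E
python3 go.py .534 .0844 .245
```

```text
time: 17.1
tool_pos: [0.5336, 0.0833, 0.3437]
orientation: [-3.139, 0.001, 1.757]
contact_force: [0.2, -1.3, 0.1]
gripper_width: 0.998
top 251 [413.52988048 220.00398406] [ 0.5652 -0.3596  0.1045] ((565.3980102539062, -359.8822326660156), (40.239070892333984, 43.25455093383789), 57.889705657958984)
top 236 [408.85169492 259.93644068] [ 0.4712 -0.3466  0.1049] ((471.0693054199219, -347.0584411621094), (28.41619300842285, 51.68342971801758), 11.140756607055664)
wrist 3712 [279.98949353 214.89412716] [0.5326 0.0875 0.107 ] ((533.0517578125, 85.57028198242188), (42.867000579833984, 43.14154052734375), 66.03500366210938)
wrist 515 [279.98834951 223.58640777] [0.5329 0.0858 0.118 ] ((533.044921875, 85.30311584472656), (13.517361640930176, 14.275776863098145), 11.748108863830566)
off [ 1.5  0.6 99.2] yaw 100.6 pos [0.5338 0.0829 0.3442] j [-0.37  0.35  0.2   1.9  -0.09  0.9   0.06] F [ 0.2 -0.4  0. ] g 1.003 t 17.2
```

View pics/t3top.png

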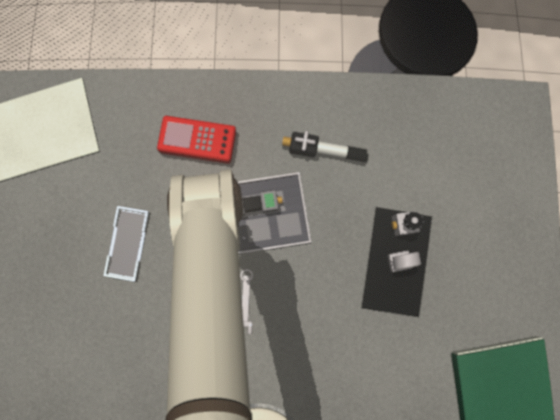

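The valve at (413,220) and gauge at (406,261) both stand on the mat. The arm is over the filter, which I place at about (.5335,.085).

```bash
python3 -m handwheel '{"claw":[1,1,1,1,1,-1,-1,-1,-1,-1,-1],"offset":[[2,0,30],[0,0,35],[0,0,25],[0,0,9],[0,0,0],[0,0,0],[0,0,0],[0,0,0],[0,0,0],[0,0,0],[0,0,0]],"roll":[0,0,0,0,0,0,0,0,0,0,0]}'; python3 go.py .534 .0844 .245; python3 -m handwheel '{"claw":[-1,-1,-1,-1,-1,-1],"offset":[[0,0,0],[0,0,-10],[0,0,-30],[0,0,-35],[0,0,-20],[0,0,0]],"roll":[0,0,0,0,0,0]}';python3 go.py .377 -.332 .335
```

```text
time: 18.58
tool_pos: [0.5339, 0.0867, 0.2468]
orientation: [3.14, -0.0, 1.758]
contact_force: [-1.2, -0.9, 6.5]
gripper_width: 0.5
off [-2.2 -0.3  1.8] yaw 100.75 pos [0.5339 0.0867 0.2468] j [-0.35  0.49  0.17  1.96 -0.13  0.7   0.09] F [-1.2 -0.9  6.5] g 0.5 t 18.575
time: 19.32
tool_pos: [0.5342, 0.0867, 0.3426]
orientation: [3.138, -0.0, 1.758]
contact_force: [1.5, 1.0, -2.9]
gripper_width: 0.495
off [-382.1 -232.6    6.6] yaw 100.75 pos [0.5342 0.0867 0.3426] j [-0.38  0.35  0.2   1.9  -0.09  0.89  0.06] F [ 1.5  1.  -2.9] g 0.495 t 19.325
```

```bash
python3 -m handwheel '{"claw":[-1,-1,-1,-1,-1,-1,-1,-1,-1,-1,-1,-1],"offset":[[-15,-9,0],[-30,-18,0],[-38,-24,0],[-40,-24,0],[-40,-25,0],[-40,-25,0],[-40,-25,0],[-40,-24,0],[-40,-24,0],[-30,-18,0],[-19,-11,0],[-10,-6,0]],"roll":[0,0,0,0,0,0,0,0,0,0,0,0]}'; python3 -m handwheel '{"claw":[-1,-1],"offset":[[0,0,0],[0,0,0]],"roll":[0,0]}';python3 go.py .377 -.332 .248
```

```text
time: 20.82
tool_pos: [0.3737, -0.3334, 0.3395]
orientation: [-3.139, -0.001, 1.755]
contact_force: [-0.8, 0.3, -2.7]
gripper_width: 0.5
time: 21.08
tool_pos: [0.3761, -0.3311, 0.3402]
orientation: [-3.141, -0.001, 1.759]
contact_force: [-0.1, -0.0, -3.2]
gripper_width: 0.502
off [-1.2  0.7 92.2] yaw 100.81 pos [ 0.3761 -0.3311  0.3402] j [ 0.31  0.3   0.43  2.   -0.16  0.87  1.01] F [-0.1 -0.  -3.2] g 0.502 t 21.075
```

```bash
python3 -m handwheel '{"claw":[-1,-1,-1,-1,-1,-1],"offset":[[0,0,30],[0,0,35],[0,0,20],[0,0,7],[0,0,2],[0,0,0]],"roll":[0,0,0,0,0,0]}'; python3 -m handwheel '{"claw":[1,1,1,1,1,1,1,1],"offset":[[0,0,0],[0,0,0],[0,0,0],[0,0,-10],[0,0,-35],[0,0,-45],[0,0,-10],[0,0,0]],"roll":[0,0,0,0,0,0,0,0]}'; python3 go.py .608 .0233 .35
```

```text
time: 21.82
tool_pos: [0.3764, -0.3322, 0.2475]
orientation: [3.14, 0.001, 1.759]
contact_force: [-0.1, -1.6, -2.5]
gripper_width: 0.497
time: 22.82
tool_pos: [0.3761, -0.3322, 0.3475]
orientation: [3.14, 0.001, 1.758]
contact_force: [0.2, 0.1, -0.1]
gripper_width: 1.003
off [306.  294.2  -2.3] yaw 100.75 pos [ 0.3761 -0.3322  0.3475] j [ 0.3   0.29  0.44  2.   -0.16  0.88  1.01] F [ 0.2  0.1 -0.1] g 1.003 t 22.825
```

```bash
python3 -m handwheel '{"claw":[1,1,1,1,1,1,1,1,1,1,1,1],"offset":[[16,15,0],[32,31,0],[36,35,0],[36,35,0],[36,35,0],[36,35,0],[36,35,0],[36,35,0],[28,26,0],[14,12,0],[0,0,0],[0,0,0]],"roll":[0,0,0,0,0,0,0,0,0,0,0.7,0]}'; python3 - <<'E'
from h import *
for n in ('top','wrist'):
  d=get(n);save('t4'+n+'.png',d)
  P=cloud(d)
  for lo,hi in ((.097,.113),(.038,.052)):
   m=((P[...,2]>lo)&(P[...,2]<hi)&(abs(P[...,0]-.5)<.16)&(P[...,1]<.12)).astype(np.uint8)
   k,l,s,c=cv2.connectedComponentsWithStats(m)
   for i in range(1,k):
    if s[i,4]>80:
        q=P[l==i];print(n,s[i,4],c[i],q.mean(0).round(4),cv2.minAreaRect((q[:,:2]*1000).astype(np.float32)))
E
python3 go.py .608 .0233 .187
```

```text
time: 24.32
tool_pos: [0.6069, 0.0211, 0.3461]
orientation: [-3.14, 0.001, 1.743]
contact_force: [-0.8, 0.3, -1.0]
gripper_width: 1.004
top 250 [413.576 219.968] [ 0.5653 -0.3597  0.1044] ((565.7507934570312, -360.56103515625), (41.31352233886719, 42.242183685302734), 25.62415313720703)
top 234 [408.73504274 260.05982906] [ 0.4709 -0.3463  0.1049] ((471.1669616699219, -347.0245056152344), (28.89801597595215, 52.187156677246094), 11.418946266174316)
top 246 [404.09349593 300.94308943] [ 0.3764 -0.3335  0.1079] ((375.6765441894531, -334.3889465332031), (41.9760856628418, 42.48213195800781), 45.39558792114258)
wrist 8865 [281.48291032 185.95465313] [0.6067 0.0281 0.0443] ((607.406982421875, 24.061851501464844), (48.24101257324219, 123.2872543334961), 9.704647064208984)
off [  2.2   1.4 159.7] yaw 99.87 pos [0.6071 0.0211 0.3467] j [-0.28  0.46  0.27  1.74 -0.14  0.96  0.21] F [-0.5 -0.1  0.2] g 0.999 t 24.425
```

View pics/t4wrist.png

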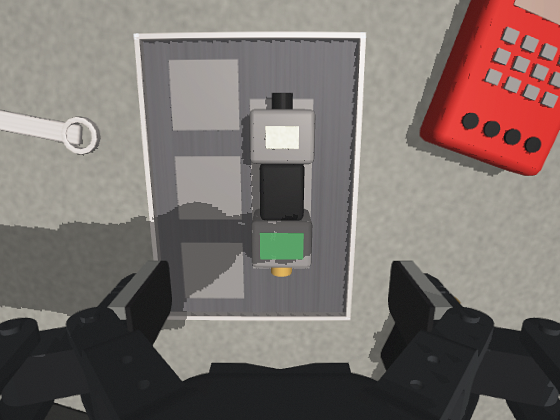

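The wrist view shows the three grey squares clear and the module waist at (282,192), free of the red calibrator. The top view finds all three objects on the mat at the right heights.

```bash
python3 -m handwheel '{"claw":[0.4,0.4,0.4,0.4,0.4,0.4,0.4,-1,-1,-1,-1,-1],"offset":[[2.5,1,30],[0,0,40],[0,0,40],[0,0,30],[0,0,18],[0,0,0],[0,0,0],[0,0,0],[0,0,0],[0,0,0],[0,0,0],[0,0,0]],"roll":[0,0,0,0,0,0,0,0,0,0,0,0]}'; python3 go.py .6075 .024 .187; python3 -m handwheel '{"claw":[-1,-1,-1,-1,-1,-1,-1],"offset":[[0,0,0],[0,0,-10],[0,0,-30],[0,0,-35],[0,0,-35],[0,0,-10],[0,0,0]],"roll":[0,0,0,0,0,0,0]}';python3 go.py .5047 .3369 .307
```

```text
time: 25.92
tool_pos: [0.6088, 0.026, 0.1901]
orientation: [3.14, 0.0, 1.746]
contact_force: [-1.4, -1.5, 5.4]
gripper_width: 0.386
off [-1.7 -1.7  3.1] yaw 100.04 pos [0.6088 0.026  0.1901] j [-0.24  0.68  0.21  1.8  -0.21  0.68  0.26] F [-1.4 -1.5  5.4] g 0.386 t 25.925
time: 26.8
tool_pos: [0.6081, 0.0261, 0.3087]
orientation: [3.141, -0.0, 1.746]
contact_force: [0.1, -0.4, -4.6]
gripper_width: 0.388
off [324.1 -47.5   1.8] yaw 100.05 pos [0.6081 0.0261 0.3087] j [-0.28  0.51  0.26  1.76 -0.16  0.89  0.22] F [ 0.1 -0.4 -4.6] g 0.388 t 26.8
```

```bash
python3 -m handwheel '{"claw":[-1,-1,-1,-1,-1,-1,-1,-1,-1,-1,-1],"offset":[[15,-2,0],[30,-4,0],[38,-6,0],[40,-6,0],[40,-6,0],[40,-6,0],[40,-6,0],[38,-6,0],[28,-4,0],[15,-2,0],[0,0,0]],"roll":[0,0,0,0,0,0,0,0,0,0,0]}'; python3 -m handwheel '{"claw":[-1,-1,-1,-1,-1,-1,-1,-1,-1,-1,-1,-1],"offset":[[0,0,0],[0,0,0],[0,0,0],[0,0,0],[0,0,0],[0,0,0],[0,0,0],[0,0,0],[0,0,0],[0,0,0],[0,0,0],[0,0,0]],"roll":[-4,-7,-8,-8,-8,-8,-8,-8,-7,-5.5,0,0]}';python3 go.py .5027 .3372 .192
python3 - <<'E'
from h import *
d=get('wrist');save('t5.png',d)
P=cloud(d);g=d['img'].astype(int).sum(2)
z=P[...,2];m=((z>.012)&(z<.02)).astype(np.uint8)
q=P[m>0];print(len(q),cv2.minAreaRect((q[:,:2]*1000).astype(np.float32)))
E
```

```text
time: 28.18
tool_pos: [0.5034, 0.3378, 0.3075]
orientation: [-3.14, 0.0, 1.749]
contact_force: [-0.9, 0.4, -4.6]
gripper_width: 0.385
time: 29.68
tool_pos: [0.5051, 0.3354, 0.3084]
orientation: [-3.141, -0.0, 2.99]
contact_force: [-0.0, -0.3, -4.4]
gripper_width: 0.386
off [  2.6   1.6 116.4] yaw 171.33 pos [0.5051 0.3354 0.3084] j [-0.56  0.5  -0.09  1.76  0.06  0.89  0.74] F [-0.  -0.3 -4.4] g 0.386 t 29.675
1801 ((515.499755859375, 264.7069091796875), (168.31689453125, 299.66705322265625), 18.150300979614258)
```

View pics/t5.png

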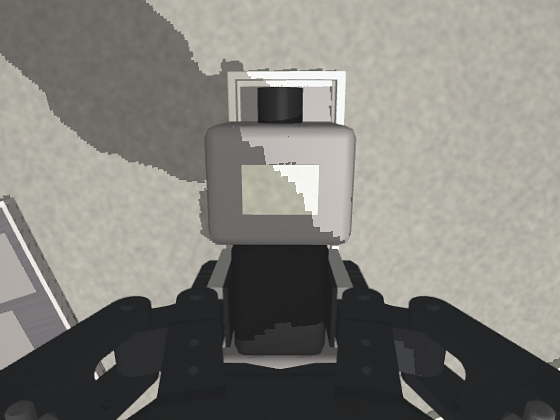

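The module is held square, with its near block at u 205–355. The cradle end is visible behind it at u 229–345, so its centre is about 287. I'll measure that lateral offset.

```bash
python3 - <<'E'
from h import *
d=get('wrist');s=sensors.read_state();g=d['img'].astype(int).sum(2)
T=Ro.from_euler('xyz',s['orientation']).as_matrix()
for v in (85,95,105,115):
    r=g[v]; e=np.where(np.abs(np.diff(r))>50)[0]; e=e[(e>215)&(e<365)]
    W=plane(d,[[u+.5,v] for u in e],.016); print(v,[(int(u),*((w-s['tool_pos'])@T*1000).round(1)[:2]) for u,w in zip(e,W)])
t=get('top');g=t['img'].astype(int).sum(2);Z=cloud(t)[...,2]
W=plane(t,np.argwhere(g>520)[:,::-1],.016)
W=W[(np.hypot(W[:,0]-.505,W[:,1]-.337)<.11)]
L=((W-s['tool_pos'])@T*1000); print(len(L),[(k,L[abs(L[:,0]-k)<15][:,1].min().round(1),L[abs(L[:,0]-k)<15][:,1].max().round(1)) for k in (-75,-50,50,75)],L[:,0].min(),L[:,0].max())
E
```

```text
85 [(226, np.float64(81.1), np.float64(-36.7)), (227, np.float64(81.1), np.float64(-36.0)), (233, np.float64(81.1), np.float64(-31.9)), (234, np.float64(81.1), np.float64(-31.2)), (236, np.float64(81.1), np.float64(-29.8)), (268, np.float64(81.0), np.float64(-8.0)), (331, np.float64(81.1), np.float64(34.9)), (333, np.float64(81.1), np.float64(36.2)), (334, np.float64(81.1), np.float64(36.9)), (335, np.float64(81.1), np.float64(37.6)), (336, np.float64(81.1), np.float64(38.3)), (344, np.float64(81.1), np.float64(43.8))]
95 [(226, np.float64(74.5), np.float64(-36.9)), (227, np.float64(74.5), np.float64(-36.2)), (234, np.float64(74.5), np.float64(-31.4)), (236, np.float64(74.5), np.float64(-30.0)), (237, np.float64(74.5), np.float64(-29.3)), (238, np.float64(74.5), np.float64(-28.6)), (239, np.float64(74.5), np.float64(-28.0)), (256, np.float64(74.4), np.float64(-16.3)), (257, np.float64(74.4), np.float64(-15.6)), (301, np.float64(74.4), np.float64(14.5)), (302, np.float64(74.4), np.float64(15.2)), (328, np.float64(74.5), np.float64(33.0)), (329, np.float64(74.5), np.float64(33.7)), (33
[... 1476 characters left out ...]
(-27.6)), (256, np.float64(61.0), np.float64(-16.5)), (257, np.float64(61.0), np.float64(-15.8)), (301, np.float64(61.0), np.float64(14.7)), (302, np.float64(61.0), np.float64(15.4)), (329, np.float64(61.1), np.float64(34.1)), (330, np.float64(61.1), np.float64(34.8)), (331, np.float64(61.1), np.float64(35.5)), (333, np.float64(61.1), np.float64(36.9)), (334, np.float64(61.1), np.float64(37.6)), (335, np.float64(61.1), np.float64(38.3)), (343, np.float64(61.1), np.float64(43.8))]
273 [(-75, np.float64(-37.9), np.float64(26.2)), (-50, np.float64(-37.3), np.float64(-30.8)), (50, np.float64(45.4), np.float64(60.0)), (75, np.float64(-21.9), np.float64(43.0))] -89.89288320949701 90.08426049696416
```

```bash
python3 -m handwheel '{"claw":[-1,-1,-1,-1,-1,-1,-1],"offset":[[2,3,10],[0,0,35],[0,0,35],[0,0,25],[0,0,9],[0,0,3],[0,0,0]],"roll":[0,0,0,0,0,0,0]}'; python3 go.py .5027 .3372 .190
```

```text
time: 30.7
tool_pos: [0.5034, 0.3403, 0.1925]
orientation: [3.14, 0.001, 2.994]
contact_force: [0.1, 0.8, -4.5]
gripper_width: 0.384
off [ 0.2 -3.2  2.5] yaw 171.55 pos [0.5034 0.3403 0.1925] j [-0.58  0.67 -0.08  1.8   0.08  0.68  0.72] F [ 0.1  0.8 -4.5] g 0.384 t 30.7
```

```bash
python3 -m handwheel '{"claw":[-1,-1,0.4,0.4,0.4,0.4,0.4,0.4,0.4,0.4,0.4],"offset":[[0,0,2],[0,0,0],[0,0,0],[0,0,0],[0,0,0],[0,0,-10],[0,0,-35],[0,0,-45],[0,0,-45],[0,0,-20],[0,0,0]],"roll":[0,0,0,0,0,0,0,0,0,0,0]}'; python3 - <<'E'
from h import *
d=get('wrist');save('t6.png',d)
P=cloud(d);z=P[...,2];m=((z>.036)&(z<.052)).astype(np.uint8)
k,l,s,c=cv2.connectedComponentsWithStats(m)
for i in range(1,k):
    if s[i,4]>500:
        q=P[l==i];print(s[i,4],c[i],q.mean(0).round(4),cv2.minAreaRect((q[:,:2]*1000).astype(np.float32)))
E
python3 go.py .376 -.332 .35
```

```text
time: 32.08
tool_pos: [0.5036, 0.3403, 0.3474]
orientation: [3.138, 0.004, 2.994]
contact_force: [-0.7, 0.4, -0.1]
gripper_width: 0.698
8722 [277.50504471 190.00229305] [0.5002 0.3401 0.0442] ((503.95166015625, 339.39337158203125), (48.31293487548828, 123.19049835205078), 81.25662231445312)
off [  26.8 -683.3   -5.3] yaw 171.54 pos [0.5031 0.3399 0.3456] j [-0.57  0.45 -0.09  1.73  0.05  0.96  0.74] F [ 0.1 -0.7 -1. ] g 0.697 t 32.125
```

View pics/t6.png

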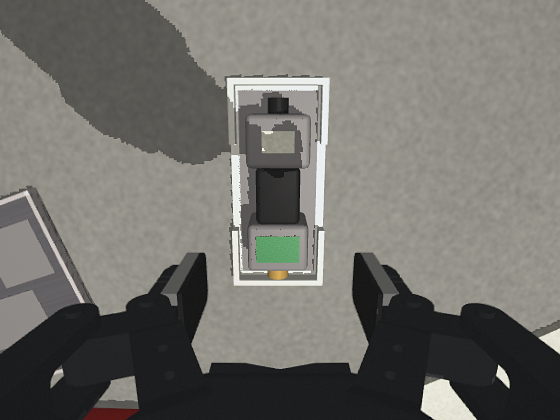

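The module lies centred in the cradle at (278,190), 1–2 mm off centre with its top at the right height. Next I'll return the filter.

```bash
python3 -m handwheel '{"claw":[1,1,1,1,1,1,1,1,1],"offset":[[0,0,-4],[0,0,0],[0,0,0],[0,0,0],[0,0,0],[0,0,0],[0,0,0],[0,0,0],[0,0,0]],"roll":[9,9,9,9,9,9,9,7.8,0]}'; python3 go.py .3764 -.3322 .35
```

```text
time: 33.25
tool_pos: [0.5024, 0.3396, 0.3469]
orientation: [-3.139, 0.002, 1.76]
contact_force: [0.0, -0.1, 0.4]
gripper_width: 1.001
off [-636.2 -249.9   -1.3] yaw 100.82 pos [0.5024 0.3396 0.3469] j [-0.77  0.45  0.17  1.73 -0.09  0.96 -0.38] F [ 0.  -0.1  0.4] g 1.001 t 33.25
```

```bash
python3 -m handwheel '{"claw":[1,1,1,1,1,1,1,1,1,1,1,1],"offset":[[-26,-10,0],[-50,-20,0],[-50,-20,0],[-50,-20,0],[-50,-20,0],[-50,-20,0],[-50,-20,0],[-50,-20,0],[-50,-20,0],[-50,-20,0],[-50,-20,0],[-50,-19,0]],"roll":[0,0,0,0,0,0,0,0,0,0,0,0]}';python3 -m handwheel '{"claw":[1,1,1,1,1],"offset":[[-40,-15,0],[-20,-6,0],[0,0,0],[0,0,0],[0,0,0]],"roll":[0,0,0,0,0]}'; python3 go.py .3764 -.3322 .2465
```

```text
time: 34.75
tool_pos: [0.3846, -0.2701, 0.3482]
orientation: [-3.141, -0.0, 1.762]
contact_force: [0.6, -0.5, 0.2]
gripper_width: 1.0
time: 35.38
tool_pos: [0.3763, -0.3303, 0.3484]
orientation: [-3.141, -0.001, 1.761]
contact_force: [0.2, -0.1, -0.9]
gripper_width: 1.004
off [ -2.   -0.2 101.9] yaw 100.89 pos [ 0.3763 -0.3303  0.3484] j [ 0.2   0.3   0.55  2.   -0.2   0.89  1.05] F [ 0.2 -0.1 -0.9] g 1.004 t 35.375
```

```bash
python3 -m handwheel '{"claw":[1,1,1,1,1,-1,-1,-1,-1,-1,-1],"offset":[[-1,0,30],[0,0,35],[0,0,26],[0,0,10],[0,0,0],[0,0,0],[0,0,0],[0,0,0],[0,0,0],[0,0,0],[0,0,0]],"roll":[0,0,0,0,0,0,0,0,0,0,0]}'; python3 go.py .3764 -.3322 .2465; python3 -m handwheel '{"claw":[-1,-1,-1,-1,-1,-1],"offset":[[0,0,0],[0,0,-10],[0,0,-30],[0,0,-35],[0,0,-20],[0,0,0]],"roll":[0,0,0,0,0,0]}';python3 go.py .5335 .0862 .345
```

```text
time: 36.75
tool_pos: [0.3763, -0.333, 0.2488]
orientation: [3.14, 0.001, 1.758]
contact_force: [-1.6, 2.0, 5.1]
gripper_width: 0.498
off [0.8 0.3 2.3] yaw 100.73 pos [ 0.3763 -0.333   0.2488] j [ 0.28  0.47  0.47  2.06 -0.34  0.68  1.16] F [-1.6  2.   5.1] g 0.498 t 36.75
time: 37.5
tool_pos: [0.3765, -0.3329, 0.3444]
orientation: [3.139, 0.002, 1.758]
contact_force: [-0.6, -0.2, -3.2]
gripper_width: 0.503
off [382.5 232.4  -0.8] yaw 100.74 pos [ 0.3765 -0.3329  0.3444] j [ 0.2   0.31  0.56  2.   -0.22  0.88  1.06] F [-0.6 -0.2 -3.2] g 0.503 t 37.5
```

```bash
python3 -m handwheel '{"claw":[-1,-1,-1,-1,-1,-1,-1,-1,-1,-1,-1,-1],"offset":[[15,9,0],[30,18,0],[38,24,0],[40,24,0],[40,25,0],[40,25,0],[40,25,0],[40,24,0],[40,24,0],[30,18,0],[19,11,0],[10,5,0]],"roll":[0,0,0,0,0,0,0,0,0,0,0,0]}'; python3 -m handwheel '{"claw":[-1,-1,-1],"offset":[[0,0,0],[0,0,0],[0,0,0]],"roll":[0,0,0]}';python3 go.py .5335 .0862 .249
```

```text
time: 39.0
tool_pos: [0.5327, 0.0867, 0.3418]
orientation: [-3.14, 0.0, 1.759]
contact_force: [0.3, -1.1, -2.6]
gripper_width: 0.497
time: 39.38
tool_pos: [0.5326, 0.0846, 0.3428]
orientation: [-3.141, 0.0, 1.756]
contact_force: [-0.7, 0.1, -2.3]
gripper_width: 0.498
off [ 1.4  1.1 93.8] yaw 100.62 pos [0.5326 0.0846 0.3428] j [-0.49  0.36  0.35  1.91 -0.15  0.9   0.12] F [-0.7  0.1 -2.3] g 0.498 t 39.375
```

```bash
python3 -m handwheel '{"claw":[-1,-1,-1,-1,-1,-1,-1],"offset":[[1,1,30],[0,0,35],[0,0,20],[0,0,7],[0,0,2],[0,0,1.5],[0,0,0]],"roll":[0,0,0,0,0,0,0]}';python3 go.py .5335 .0862 .249; python3 -m handwheel '{"claw":[1,1,1,1,1,1,1,1],"offset":[[0,0,0],[0,0,0],[0,0,0],[0,0,-10],[0,0,-35],[0,0,-45],[0,0,-10],[0,0,0]],"roll":[0,0,0,0,0,0,0,0]}'; python3 - <<'E'
from h import *
d=get('wrist')
P=cloud(d);z=P[...,2];m=((z>.097)&(z<.115)).astype(np.uint8)
k,l,s,c=cv2.connectedComponentsWithStats(m)
for i in range(1,k):
    if s[i,4]>500:
        q=P[l==i];print(s[i,4],c[i],q.mean(0).round(4),cv2.minAreaRect((q[:,:2]*1000).astype(np.float32)))
E
python3 go.py .4706 -.3462 .345
```

```text
time: 40.25
tool_pos: [0.5337, 0.0867, 0.2489]
orientation: [3.141, -0.0, 1.758]
contact_force: [-5.1, -1.2, 5.8]
gripper_width: 0.498
off [-0.4 -0.3 -0.1] yaw 100.71 pos [0.5337 0.0867 0.2489] j [-0.46  0.5   0.31  1.96 -0.22  0.71  0.17] F [-5.1 -1.2  5.8] g 0.498 t 40.25
time: 41.25
tool_pos: [0.5338, 0.0872, 0.3481]
orientation: [3.14, -0.0, 1.758]
contact_force: [0.3, 0.2, -0.6]
gripper_width: 0.999
3559 [276.7999438  219.29305985] [0.5323 0.0881 0.107 ] ((532.4985961914062, 86.01322937011719), (43.066650390625, 42.83053207397461), 67.35857391357422)
off [-414.1 -142.5    1.9] yaw 100.75 pos [0.5333 0.0873 0.3469] j [-0.5   0.35  0.35  1.9  -0.15  0.91  0.11] F [-0.7 -0.  -1.2] g 1.001 t 41.3
```

The filter is back within 1 mm of its start by the same camera. Next is the gauge.

```bash
python3 -m handwheel '{"claw":[1,1,1,1,1,1,1,1,1,1,1,1],"offset":[[-20,-7,0],[-40,-14,0],[-50,-18,0],[-50,-18,0],[-50,-18,0],[-50,-17,0],[-50,-17,0],[-45,-16,0],[-37,-12,0],[-22,-6,0],[0,0,0],[0,0,0]],"roll":[0,0,0,0,0,0,0,0,0,0,0,0]}'; python3 go.py .4706 -.3462 .2405
```

```text
time: 42.8
tool_pos: [0.4703, -0.3449, 0.3458]
orientation: [-3.14, -0.002, 1.759]
contact_force: [0.4, 0.7, -0.1]
gripper_width: 0.999
off [ -1.6   0.2 105.3] yaw 100.79 pos [ 0.4703 -0.3449  0.3458] j [ 0.2   0.45  0.49  1.8  -0.26  0.96  0.99] F [ 0.4  0.7 -0.1] g 0.999 t 42.8
```

```bash
python3 -m handwheel '{"claw":[1,1,1,1,1,-1,-1,-1,-1,-1,-1],"offset":[[-1,0,30],[0,0,35],[0,0,28],[0,0,11],[0,0,0],[0,0,0],[0,0,0],[0,0,0],[0,0,0],[0,0,0],[0,0,0]],"roll":[0,0,0,0,0,0,0,0,0,0,0]}'; python3 go.py .4706 -.3462 .2405; python3 -m handwheel '{"claw":[-1,-1,-1,-1,-1,-1],"offset":[[0,0,0],[0,0,-10],[0,0,-30],[0,0,-35],[0,0,-20],[0,0,0]],"roll":[0,0,0,0,0,0]}';python3 go.py .546 .0065 .335
```

```text
time: 44.18
tool_pos: [0.4708, -0.3476, 0.2441]
orientation: [3.14, 0.001, 1.758]
contact_force: [-1.3, 0.6, 6.9]
gripper_width: 0.344
off [1.4 0.1 3.6] yaw 100.73 pos [ 0.4708 -0.3476  0.2441] j [ 0.26  0.59  0.43  1.86 -0.35  0.77  1.07] F [-1.3  0.6  6.9] g 0.344 t 44.175
time: 44.92
tool_pos: [0.4707, -0.3475, 0.3397]
orientation: [3.139, 0.002, 1.758]
contact_force: [0.4, -0.3, -3.0]
gripper_width: 0.343
off [333.8 139.9   4.4] yaw 100.74 pos [ 0.4707 -0.3475  0.3397] j [ 0.21  0.46  0.5   1.81 -0.27  0.94  1.  ] F [ 0.4 -0.3 -3. ] g 0.343 t 44.925
```

```bash
python3 -m handwheel '{"claw":[-1,-1,-1,-1,-1,-1,-1,-1,-1,-1,-1,-1],"offset":[[15,6,0],[30,13,0],[38,16,0],[40,17,0],[40,17,0],[40,17,0],[40,17,0],[40,17,0],[30,13,0],[19,7,0],[0,0,0],[0,0,0]],"roll":[0,0,0,0,0,0,0,0,0,0,0,0]}'; python3 go.py .5463 .0051 .2441
```

```text
time: 46.42
tool_pos: [0.5454, 0.0047, 0.3372]
orientation: [-3.139, 0.0, 1.758]
contact_force: [-0.2, -0.5, -3.2]
gripper_width: 0.344
off [ 0.2  1.2 93.1] yaw 100.74 pos [0.5454 0.0047 0.3372] j [-0.39  0.38  0.41  1.9  -0.19  0.9   0.3 ] F [-0.2 -0.5 -3.2] g 0.344 t 46.425
```

```bash
python3 -m handwheel '{"claw":[-1,-1,-1,-1,-1,-1,-1],"offset":[[0,1,30],[0,0,35],[0,0,20],[0,0,6],[0,0,2],[0,0,1.5],[0,0,0]],"roll":[0,0,0,0,0,0,0]}';python3 go.py .5463 .0051 .2441; python3 -m handwheel '{"claw":[1,1,1,1,1,1,1,1],"offset":[[0,0,0],[0,0,0],[0,0,0],[0,0,-10],[0,0,-35],[0,0,-45],[0,0,-10],[0,0,0]],"roll":[0,0,0,0,0,0,0,0]}'; python3 - <<'E'
from h import *
d=get('wrist')
P=cloud(d);z=P[...,2];m=((z>.097)&(z<.115)).astype(np.uint8)
k,l,s,c=cv2.connectedComponentsWithStats(m)
for i in range(1,k):
    if s[i,4]>500:
        q=P[l==i];print(s[i,4],c[i],q.mean(0).round(4),cv2.minAreaRect((q[:,:2]*1000).astype(np.float32)))
E
python3 go.py .565 -.360 .345
```

```text
time: 47.3
tool_pos: [0.5475, 0.0052, 0.2444]
orientation: [3.14, 0.0, 1.758]
contact_force: [0.5, -0.6, -3.1]
gripper_width: 0.342
off [ 0.1 -1.2  0.3] yaw 100.74 pos [0.5475 0.0052 0.2444] j [-0.34  0.52  0.36  1.95 -0.27  0.71  0.36] F [ 0.5 -0.6 -3.1] g 0.342 t 47.3
time: 48.3
tool_pos: [0.5473, 0.0053, 0.3446]
orientation: [3.14, -0.0, 1.758]
contact_force: [-0.1, -0.3, -0.7]
gripper_width: 1.002
4658 [280.09939888  76.23507943] [0.5326 0.086  0.1071] ((532.5692749023438, 85.74967956542969), (43.246395111083984, 42.99034118652344), 44.5753173828125)
3577 [278.70030752 215.94436679] [0.5465 0.0084 0.1039] ((546.445068359375, 6.156381607055664), (31.38604736328125, 47.0358772277832), 11.179986000061035)
off [-362.4  -50.3   -1.6] yaw 100.75 pos [0.5468 0.0054 0.3435] j [-0.4   0.38  0.41  1.89 -0.19  0.91  0.3 ] F [ 0.   1.3 -0.7] g 1.002 t 48.35
```

```bash
python3 -m handwheel '{"claw":[1,1,1,1,1,1,1,1,1,1],"offset":[[-30,-4,0],[-50,-7,0],[-55,-8,0],[-55,-8,0],[-55,-8,0],[-55,-8,0],[-40,-5,0],[-22,-2,0],[0,0,0],[0,0,0]],"roll":[0,0,0,0,0,0,0,0,1,0]}'; python3 go.py .565 -.360 .2475
```

```text
time: 49.6
tool_pos: [0.5661, -0.3575, 0.3428]
orientation: [-3.141, -0.002, 1.743]
contact_force: [-0.3, -0.2, -0.8]
gripper_width: 1.002
off [-2.5 -1.4 95.3] yaw 99.85 pos [ 0.5661 -0.3575  0.3428] j [ 0.2   0.6   0.47  1.58 -0.3   1.04  0.92] F [-0.3 -0.2 -0.8] g 1.002 t 49.6
```

```bash
python3 -m handwheel '{"claw":[1,1,1,1,1,-1,-1,-1,-1,-1,-1],"offset":[[-1.5,-1,30],[0,0,35],[0,0,20],[0,0,9],[0,0,0],[0,0,0],[0,0,0],[0,0,0],[0,0,0],[0,0,0],[0,0,0]],"roll":[0,0,0,0,0,0,0,0,0,0,0]}'; python3 go.py .565 -.36 .2475; python3 -m handwheel '{"claw":[-1,-1,-1,-1,-1,-1],"offset":[[0,0,0],[0,0,-10],[0,0,-30],[0,0,-35],[0,0,-20],[0,0,0]],"roll":[0,0,0,0,0,0]}';python3 go.py .558 -.0676 .345
```

```text
time: 50.98
tool_pos: [0.565, -0.3619, 0.2509]
orientation: [3.14, 0.001, 1.741]
contact_force: [-1.3, 0.4, 6.0]
gripper_width: 0.477
off [1.9 0.3 3.4] yaw 99.73 pos [ 0.565  -0.3619  0.2509] j [ 0.23  0.71  0.43  1.62 -0.36  0.89  0.97] F [-1.3  0.4  6. ] g 0.477 t 50.975
time: 51.72
tool_pos: [0.5651, -0.3617, 0.3461]
orientation: [3.139, 0.002, 1.741]
contact_force: [-1.0, -0.7, -4.0]
gripper_width: 0.468
off [291.   42.8   0.8] yaw 99.74 pos [ 0.5651 -0.3617  0.3461] j [ 0.2   0.6   0.47  1.57 -0.3   1.04  0.93] F [-1.  -0.7 -4. ] g 0.468 t 51.725
```

```bash
python3 -m handwheel '{"claw":[-1,-1,-1,-1,-1,-1,-1,-1,-1,-1,-1,-1],"offset":[[15,2,0],[30,4,0],[40,6,0],[40,6,0],[40,6,0],[40,6,0],[40,6,0],[30,5,0],[14,2,0],[0,0,0],[0,0,0],[0,0,0]],"roll":[0,0,0,0,0,0,0,0,0,0,0,0]}'; python3 go.py .5587 -.0695 .251
```

```text
time: 53.22
tool_pos: [0.5581, -0.0711, 0.3447]
orientation: [-3.141, 0.001, 1.738]
contact_force: [-0.1, 0.6, -3.5]
gripper_width: 0.472
off [ 1.5  0.9 93.7] yaw 99.59 pos [ 0.5581 -0.0711  0.3447] j [-0.28  0.41  0.45  1.85 -0.22  0.93  0.44] F [-0.1  0.6 -3.5] g 0.472 t 53.225
```

```bash
python3 -m handwheel '{"claw":[-1,-1,-1,-1,-1,-1,-1],"offset":[[0.5,0.5,30],[0,0,35],[0,0,20],[0,0,6],[0,0,2],[0,0,2],[0,0,0]],"roll":[0,0,0,0,0,0,0]}';python3 go.py .5587 -.0695 .251; python3 -m handwheel '{"claw":[1,1,1,1,1,1,1,1,1],"offset":[[0,0,0],[0,0,0],[0,0,0],[0,0,-10],[0,0,-35],[0,0,-45],[0,0,-30],[-50,-15,0],[-50,-15,0]],"roll":[0,0,0,0,0,0,0,0,0]}'; python3 -m handwheel '{"claw":[1,1,1,1,1,1,1],"offset":[[-50,-15,0],[-50,-15,0],[-50,-15,0],[-50,-15,0],[-30,-5,0],[0,0,0],[0,0,0]],"roll":[0,0,0,0,0,0,0]}';python3 - <<'E'
from h import *
d=get('top');save('end.png',d)
P=cloud(d)
for lo,hi in ((.097,.113),(.038,.052)):
 m=((P[...,2]>lo)&(P[...,2]<hi)&(abs(P[...,0]-.5)<.16)).astype(np.uint8)
 k,l,s,c=cv2.connectedComponentsWithStats(m)
 for i in range(1,k):
    if s[i,4]>80:
        q=P[l==i];print(s[i,4],c[i].round(),q.mean(0).round(4),cv2.minAreaRect((q[:,:2]*1000).astype(np.float32)))
print(sensors.read_state()['joint_velocities'].round(3))
E
```

```text
time: 54.1
tool_pos: [0.5592, -0.0691, 0.2509]
orientation: [3.14, 0.0, 1.741]
contact_force: [-1.2, -0.2, 0.9]
gripper_width: 0.473
off [-0.3 -0.5 -0.1] yaw 99.72 pos [ 0.5592 -0.0691  0.2509] j [-0.24  0.54  0.4   1.91 -0.3   0.75  0.5 ] F [-1.2 -0.2  0.9] g 0.473 t 54.1
time: 55.22
tool_pos: [0.5463, -0.1728, 0.3712]
orientation: [3.139, 0.0, 1.743]
contact_force: [0.2, -0.6, -0.2]
gripper_width: 1.002
time: 56.1
tool_pos: [0.5211, -0.4092, 0.3697]
orientation: [3.141, -0.001, 1.741]
contact_force: [0.6, 0.5, 0.2]
gripper_width: 1.0
259 [290. 220.] [ 0.5595 -0.0677  0.1042] ((559.3258056640625, -67.75093841552734), (41.03643035888672, 41.325828552246094), 45.21356964111328)
264 [259. 225.] [0.5472 0.0052 0.1048] ((547.3218994140625, 4.781608581542969), (31.256052017211914, 52.524024963378906), 12.662321090698242)
250 [224. 230.] [0.5331 0.0847 0.1082] ((533.49609375, 85.44273376464844), (43.24306106567383, 40.77376937866211), 46.01530456542969)
879 [123. 242.] [0.5055 0.336  0.0452] ((506.2409973144531, 337.2848205566406), (50.994327545166016, 124.71199798583984), 80.38060760498047)
[-0.013 -0.004 -0.006  0.004  0.001 -0.002  0.002]
```

View pics/end.png

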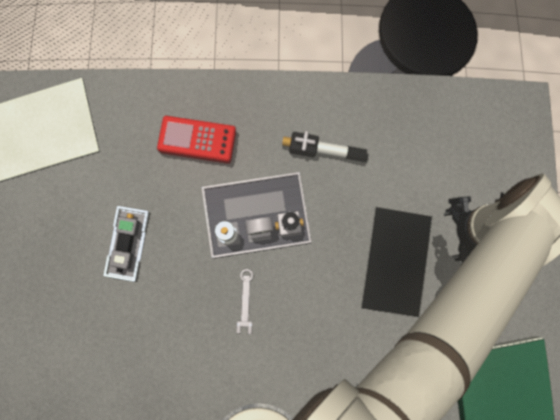

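The final view shows the filter at (226,232), gauge at (260,228) and valve at (290,222), all upright where they started. The module is in the cradle at (124,243), the bystanders have not moved, and the arm is clear.

```bash
python3 -m handwheel '{"claw":[1,1,1,1],"offset":[[0,0,0],[0,0,0],[0,0,0],[0,0,0]],"roll":[0,0,0,0]}'; python3 -c "
from cell import workorder;print(workorder.job_done())"
```

```text
time: 56.65
tool_pos: [0.5209, -0.4099, 0.3697]
orientation: [3.142, -0.0, 1.741]
contact_force: [-0.1, 0.5, 0.3]
gripper_width: 0.996
the job is handed in; nothing more can be done
None
```

The job is done and handed in at about 57 s of the 147 s allowed. I moved the valve, gauge and filter to the mat, laid the module in the cradle, then returned the filter, gauge and valve to their starting spots.

- **Gauge, valve, filter:** In the last top-camera check each was within about 2 mm of its starting position. Their tops read at the same height as at the start, so all three stand upright.
- **Module:** It lies flat in the cradle, about 2 mm from the centre and 1–2° off the long axis. The wrist and top cameras disagreed by 2–3 mm on the position of the module and the cradle, which is well inside the 16 mm limit.
- **Bystanders and arm:** The calibrator, hand pump and wrench look unmoved in the last picture; I did not measure their positions. The arm stands clear with the gripper open.

No check failed.

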